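# Weigh down the glued strip with the full screw box

## Robot

A 7-joint arm with a two-finger parallel gripper is mounted at the origin on the work surface. World frame = base frame: x ahead of the robot, y to its left, z up, the work surface at z = 0. Lengths are in m, angles in rad, forces in N, time in s.
With the tool pointing down it reaches from about 0.425 to 0.975 m from the base axis. Payload 16.7 kg.
Tool frame: the origin (TCP) lies midway between the tips of the shut fingers; the grasp point (between the pads) lies env.tcp_to_grasp behind it (env.tcp_to_grasp is the distance from the TCP to the grasp point, in m); z points along the fingers, y is the line along which they close (so a half turn about z gives the same grasp; the last joint's range is limited). The gripper opens to 85 mm and grips with 20 to 120 N. Pads are 22 mm wide; open, the fingers measure 114 mm over their backs; the gripper's body (76 mm by 85 mm) begins 54 mm behind the grasp point. The pads swing forward as they close: fully open they stand 13 mm farther back than shut.
Start: joints at [1.06, 0.426, 0.074, 1.606, -0.034, 1.111, -0.067], TCP at [0.238, -0.632, 0.231] pointing down, gripper open.
Joint ranges: [-2.85, 2.85], [-0.5, 2.14], [-1.23, 1.37], [0.21, 2.46], [-1.02, 4.16], [0.16, 2.05], [-2.73, 2.73]. Speed limits (rad/s): [1.89, 1.89, 2.39, 2.39, 3.01, 3.01, 3.01].

## Interface

Orientations are given as a unit quaternion [w, x, y, z].
In Python, from cell import env gives the robot as it stands.
- The arm moves only by the tool move_arm, never from a script. Its argument "commands" is a list of rows, each a list of 3 entries, a list of its own where there are three numbers: the turn, a rotation vector about the world's x, y, z in rad, then the shift along the world's x, y, z in units of 25 mm (1.0 is 25 mm), then the opening, from -1 (shut) to 1 (fully open). A call has 1 to 8 rows; each row shifts and turns the commanded pose from where the row before left it; what a row does not reach is not made up. A row lasts 1/10 s, in which the tool goes at most 50 mm and 8.59 degrees, less where a joint would pass 70% of its speed; a pose out of reach is approached as far as the arm can. A call is refused whole if a number of a shift passes 1 or a number of a turn 0.15, either way. A call with a gripper value outside its range is refused whole. The fingers move at their own pace and stop on an object; "grip_force" is the grip in N (left out, the last holds). Time passes only in rows, so rows that do not move let the fingers close. It gives the time, the measured TCP pose, the force, the opening and the grip force at its end, in the units of the state.
- env.state(): the state, without advancing time (a new reading comes with each control period).
- env.snapshot(name): name is "side" or "top"; returns the picture (480x640x3 uint8, red, green, blue); there is no depth.
- env.calibration(name): a dict with "fx", "fy", "cx", "cy" (pixels), "k1" (the pictures are not rectified: a ray, as slopes to the right and down, at radius r is drawn at 1 + k1 r^2 times it, then the intrinsics apply), "cam_to_world" (4x4, takes a point from camera to world coordinates). Camera axes: x right, y up, looking along -z (the intrinsics and any distortion apply to the point x, -y, -z); pixel columns grow to the right and rows downward; lengths in m; the calibration is good to about 2 mm. A picture is of the moment at which its call begins. calibration takes no time and is no camera call.
- env.hand_in(): hands the job in; it is judged then, once.
The state is a dict: "time": time; "joints": joint angles; "dq": joint speeds; "joint_torque": joint torques, N m; "position": TCP position; "tool_rot": TCP orientation; "contact_force": force on the tool from outside, world axes, zero at the start; "torque": the same for the moment, N m; "grip_width": finger opening in m; "gripper_force": force on a finger pad.
Only numpy, scipy, OpenCV 4.12 (cv2) and the standard library are available. Lean on these libraries where they do the work, as an engineer would, in place of code of your own. Each camera call takes 0.05 s, during which the arm holds its last target. There are 200 camera calls.

## Task

The dark strip on the plywood base has just been glued: lay the yellow release sheet flat on top of it, lengthwise along the strip, and let go of it. Then find by feel which of the three look-alike green-lidded screw boxes is the full, heavy one and set it down gently (not dropped), upright and lengthwise, in the middle of the sheet as a weight. Leave the two light boxes standing upright on the bench and do not disturb the glue bottle or the jar.

Things in the scene. Friction and masses are not known exactly. Their poses are not given: they have to be found in the camera images.
- glueup: fixed glue-up: a plywood base 170 x 60 x 8 mm carrying two glued wooden strips (dark below, lighter brown above), 150 mm long (its x), 44 mm wide (its y), together 24 mm tall, so the strip's top is 32 mm above the bench. Origin at the centre of the base's underside; the strip is centred on it.
- sheet: yellow rigid plastic release sheet, 170 mm long (its x), 62 mm wide (its y), 6 mm thick, 70 g. Origin at the centre of its underside. It starts lying centred on a fixed plywood riser 140 x 40 x 12 mm, so that it overhangs 11 mm on each long side with 12 mm of air under the overhang: it can be gripped across its 62 mm width from above.
- box_a: one of three look-alike closed screw boxes, grey plastic with a green lid and black end latches: 110 mm long (its x), 54 mm wide (its y), 51 mm tall. Origin at the centre of its underside, z up. One of the three, any of them, is full (0.64 to 0.82 kg); the other two are nearly empty (0.23 to 0.30 kg). Nothing shows which: lift it and feel the weight.
- box_b: one of three look-alike closed screw boxes, grey plastic with a green lid and black end latches: 110 mm long (its x), 54 mm wide (its y), 51 mm tall. Origin at the centre of its underside, z up. One of the three, any of them, is full (0.64 to 0.82 kg); the other two are nearly empty (0.23 to 0.30 kg). Nothing shows which: lift it and feel the weight.
- box_c: one of three look-alike closed screw boxes, grey plastic with a green lid and black end latches: 110 mm long (its x), 54 mm wide (its y), 51 mm tall. Origin at the centre of its underside, z up. One of the three, any of them, is full (0.64 to 0.82 kg); the other two are nearly empty (0.23 to 0.30 kg). Nothing shows which: lift it and feel the weight.
- glue: bystander: white glue bottle with a red cap, 60 mm across, 170 mm tall, standing; origin at its foot
- jar: bystander: amber glass jar, 72 mm across, 90 mm tall, standing; origin at its foot

How it is judged:
On the way:
1. the yellow sheet lies flat on the glued strip, centred within 12 mm along it and 10 mm across it and lengthwise within 10 degrees, let go by the gripper (x of sheet in the frame of glueup between -0.012 and 0.012 m and y of sheet in the frame of glueup between -0.01 and 0.01 m and angle between the x axis of sheet and the x axis of glueup, either way round below 0.175 rad and z of sheet in the frame of glueup between 0.029 and 0.036 m and angle between sheet's own z axis and vertical below 0.06 rad and contact force between sheet and glueup above 0.2 N and contact force between the fingers and sheet below 0.05 N), for 0.3 s.
At the end, for the whole second after the job is handed in: Sheet flat on the strip (centre within 12 mm along, 10 mm across, 10 degrees); the full box alone stands upright on it at rest, within 25 mm along and 15 mm across the sheet's centre, lengthwise within 15 degrees; both light boxes upright on the bench; robot touches nothing (x of sheet in the frame of glueup between -0.012 and 0.012 m and y of sheet in the frame of glueup between -0.01 and 0.01 m and angle between the x axis of sheet and the x axis of glueup, either way round below 0.175 rad and z of sheet in the frame of glueup between 0.029 and 0.036 m and angle between sheet's own z axis and vertical below 0.06 rad and ((x of box_a in the frame of sheet between -0.025 and 0.025 m and y of box_a in the frame of sheet between -0.015 and 0.015 m and angle between the x axis of box_a and the x axis of glueup, either way round below 0.26 rad and angle between box_a's own z axis and vertical below 0.06 rad and contact force between box_a and sheet above 4.5 N and linear speed of box_a below 0.02 m/s and (height (world z) of box_b below 0.008 m and angle between box_b's own z axis and vertical below 0.08 rad and linear speed of box_b below 0.02 m/s) and (height (world z) of box_c below 0.008 m and angle between box_c's own z axis and vertical below 0.08 rad and linear speed of box_c below 0.02 m/s)) or (x of box_b in the frame of sheet between -0.025 and 0.025 m and y of box_b in the frame of sheet between -0.015 and 0.015 m and angle between the x axis of box_b and the x axis of glueup, either way round below 0.26 rad and angle between box_b's own z axis and vertical below 0.06 rad and contact force between box_b and sheet above 4.5 N and linear speed of box_b below 0.02 m/s and (height (world z) of box_a below 0.008 m and angle between box_a's own z axis and vertical below 0.08 rad and linear speed of box_a below 0.02 m/s) and (height (world z) of box_c below 0.008 m and angle between box_c's own z axis and vertical below 0.08 rad and linear speed of box_c below 0.02 m/s)) or (x of box_c in the frame of sheet between -0.025 and 0.025 m and y of box_c in the frame of sheet between -0.015 and 0.015 m and angle between the x axis of box_c and the x axis of glueup, either way round below 0.26 rad and angle between box_c's own z axis and vertical below 0.06 rad and contact force between box_c and sheet above 4.5 N and linear speed of box_c below 0.02 m/s and (height (world z) of box_a below 0.008 m and angle between box_a's own z axis and vertical below 0.08 rad and linear speed of box_a below 0.02 m/s) and (height (world z) of box_b below 0.008 m and angle between box_b's own z axis and vertical below 0.08 rad and linear speed of box_b below 0.02 m/s)))).
It fails at once if a box falls or is slammed onto the sheet: it moves faster than 0.3 m/s within 40 mm above the sheet (as when let go more than about 5 mm above it) ((x of box_a in the frame of sheet between -0.06 and 0.06 m and y of box_a in the frame of sheet between -0.04 and 0.04 m and z of box_a in the frame of sheet between -0.005 and 0.046 m and linear speed of box_a above 0.3 m/s) or (x of box_b in the frame of sheet between -0.06 and 0.06 m and y of box_b in the frame of sheet between -0.04 and 0.04 m and z of box_b in the frame of sheet between -0.005 and 0.046 m and linear speed of box_b above 0.3 m/s) or (x of box_c in the frame of sheet between -0.06 and 0.06 m and y of box_c in the frame of sheet between -0.04 and 0.04 m and z of box_c in the frame of sheet between -0.005 and 0.046 m and linear speed of box_c above 0.3 m/s)).
It fails at once if the glue bottle or the jar is shifted by more than 30 mm (distance of any of glue, jar from where it was at the start of the episode above 0.03 m).
It also fails if it takes over 72 s, if anything falls off the work surface, if the arm or the gripper's body presses on something with over 40 N, if the wrist force passes 120 N, or if a joint passes its speed limit or range.

## Working session

There is one attempt and no reset: what is moved stays moved. The work goes in short steps, Python scripts to look and compute and a tool call to move; the robot and the scene stay as the last step left them, time stands still between calls to the robot, and variables do not carry over. Pictures are saved under pics/ and viewed, at most 10 in all, crops included, and the job is handed in when it is done.

Besides the shell and the picture viewer there is one more tool, called after "Call:" as a command line: name --argument value ..., lists and objects as JSON in quotes. move_arm: Moves the arm, as the interface text tells. Its arguments: {"type":"object","properties":{"commands":{"type":"array","items":{"type":"array"}},"grip_force":{"type":"number"}},"required":["commands"]}

```bash
ls; mkdir -p pics
python3 - <<'E'
from cell import env
import cv2
s=env.state();print(s, env.tcp_to_grasp)
for n in("top","side"):
    cv2.imwrite(f"pics/{n}0.png",env.snapshot(n)[:,:,::-1]);c=env.calibration(n);print(n,c)
E
```

```text
pics
{'time': 0.0, 'joints': array([ 1.06050762,  0.42671265,  0.07384395,  1.60661744, -0.03413926,
        1.11079032, -0.06711002]), 'dq': array([-1.16376387e-03, -3.63465121e-04, -9.98954918e-05, -2.94051854e-04,
        7.84670191e-04, -9.20322846e-04, -6.47025909e-04]), 'joint_torque': array([ 2.01542774e-03, -9.49820852e+01,  3.76190096e+00, -4.63490653e+01,
        1.92461035e-02,  1.04145522e-02,  5.89864771e-05]), 'position': array([ 0.23812621, -0.63116323,  0.23061868]), 'tool_rot': array([-6.18715858e-04,  9.83777584e-01,  1.79391366e-01, -1.40592149e-04]), 'contact_force': array([-0.05377451, -0.42718294,  0.39288353]), 'torque': array([ 3.19991609e-02, -1.79701193e-03, -1.77334459e-05]), 'gripper_force': 0.0, 'grip_width': 0.08565302140672232} 0.0187
top {'fx': 566.9276655281207, 'fy': 566.9276655281207, 'cx': 338.6799939608417, 'cy': 252.95923432504947, 'k1': -0.17395596110975498, 'cam_to_world': array([[-4.11455300e-03,  9.85209975e-01, -1.71302004e-01,
         3.34677715e-01],
       [-9.99991286e-01, -4.17462610e-03,  9.53791925e-06,
         2.60399581e-02],
       [-7.05724964e-04,  1.71300550e-01,  9.85218566e-01,
         1.34208957e+00],
       [ 0.00000000e+00,  0.00000000e+00,  0.00000000e+00,
         1.00000000e+00]])}
side {'fx': 558.4826998567438, 'fy': 558.4826998567438, 'cx': 323.62005718460836, 'cy': 240.40237274963596, 'k1': -0.0726806655864719, 'cam_to_world': array([[-0.99004932,  0.1010714 , -0.09791281,  0.43698506],
       [-0.14019128, -0.64811261,  0.74852953,  0.78824762],
       [ 0.0121964 ,  0.75480767,  0.65583278,  0.72274022],
       [ 0.        ,  0.        ,  0.        ,  1.        ]])}
```

View pics/top0.png

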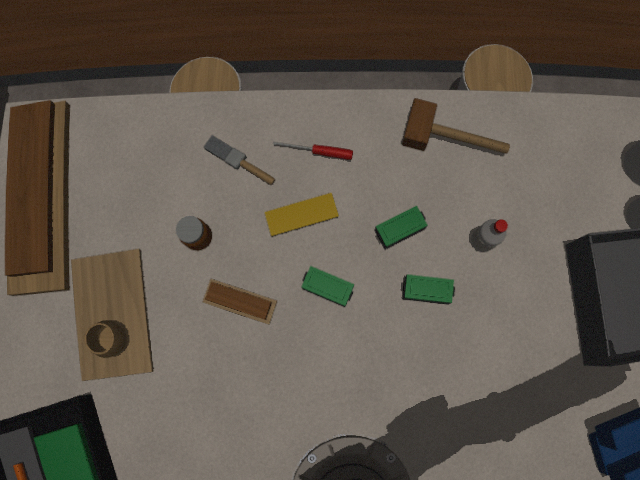

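View pics/side0.png

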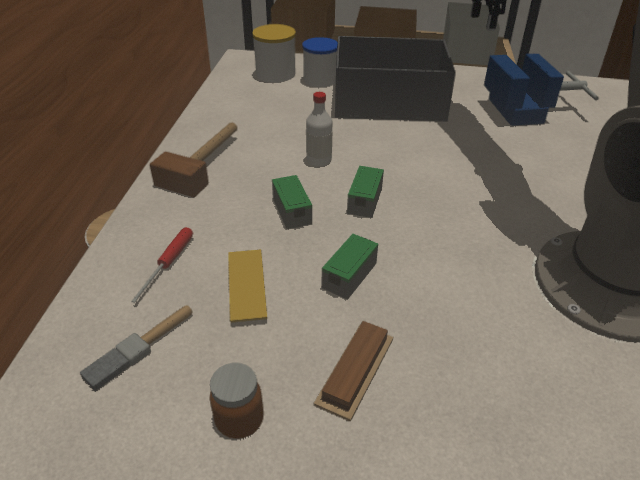

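The top view shows the sheet at (302,214), the glue-up at (240,300), and boxes at (401,227), (328,286) and (428,289). The jar is at (193,232) and the bottle at (490,233). The side view agrees.

```bash
cat > h.py <<'E'
from cell import env
import cv2, numpy as np
def world(n,px,z):
    c=env.calibration(n);px=np.asarray(px,float).reshape(-1,2)
    d=(px-[c["cx"],c["cy"]])/[c["fx"],c["fy"]]
    u=d.copy()
    for _ in range(20): u=d/(1+c["k1"]*(u**2).sum(1,keepdims=True))
    M=c["cam_to_world"];r=np.c_[u[:,0],-u[:,1],-np.ones(len(u))]@M[:3,:3].T
    return (M[:3,3]+r*((z-M[2,3])/r[:,2])[:,None])[:,:2]
def rects(n,im,lo,hi,z,amin=300,roi=None):
    m=cv2.inRange(cv2.cvtColor(im,cv2.COLOR_RGB2HSV),lo,hi)
    if roi: k=np.zeros_like(m);x0,y0,x1,y1=roi;k[y0:y1,x0:x1]=255;m&=k
    m=cv2.morphologyEx(m,cv2.MORPH_OPEN,np.ones((3,3)));m=cv2.morphologyEx(m,cv2.MORPH_CLOSE,np.ones((5,5)))
    out=[]
    for c in cv2.findContours(m,cv2.RETR_EXTERNAL,cv2.CHAIN_APPROX_NONE)[0]:
        if cv2.contourArea(c)<amin: continue
        w=(world(n,c,z)*1000).astype(np.float32)
        (x,y),(a,b),t=cv2.minAreaRect(w)
        if a<b: a,b,t=b,a,t+90
        t=(t+90)%180-90
        out.append([round(float(v),1) for v in (x,y,a,b,t)]+[c.reshape(-1,2).mean(0).round().tolist()])
    return out
GREEN=((45,90,40),(80,255,255));YEL=((18,120,90),(30,255,255));BRN=((5,90,30),(14,255,130))
E
python3 - <<'E'
from h import *
for n,roi,ry,rg in (("top",(190,270,285,330),(255,185,350,245),(290,195,470,315)),("side",(310,315,400,420),(210,240,280,330),(265,160,390,300))):
    im=cv2.imread(f"pics/{n}0.png")[:,:,::-1].copy()
    hsv=cv2.cvtColor(im,cv2.COLOR_RGB2HSV)
    for p in ([(240,300),(208,302),(302,214),(428,289)] if n=="top" else [(355,365),(325,400),(247,285),(350,255)]): print(p,hsv[p[1],p[0]])
    print(n,"green",*rects(n,im,*GREEN,.051,roi=rg),sep="\n ");print("yel",rects(n,im,*YEL,.018,roi=ry));print("brn",rects(n,im,*BRN,.032,roi=roi))
print(world("top",[(193,218)],.09),world("top",[(500,226)],.17))
E
```

```text
(240, 300) [ 13 154  81]
(208, 302) [ 17 107 110]
(302, 214) [ 23 201 128]
(428, 289) [ 67 131 101]
top
 green
 [475.2, -181.4, 111.5, 54.1, 83.4, [429.0, 289.0]]
 [483.1, 52.7, 111.5, 53.8, 66.6, [327.0, 286.0]]
 [622.7, -121.0, 111.6, 53.7, -63.2, [401.0, 226.0]]
yel [[660.8, 115.9, 168.9, 61.8, -73.5, [301.0, 214.0]]]
brn [[452.1, 261.4, 149.7, 43.5, 72.0, [239.0, 301.0]]]
(355, 365) [ 13 124 107]
(325, 400) [12 66 50]
(247, 285) [ 21 151 147]
(350, 255) [ 63 109 103]
side
 green
 [484.1, 54.3, 109.0, 53.0, 66.7, [350.0, 256.0]]
 [624.4, -118.7, 108.9, 53.0, -63.6, [291.0, 192.0]]
 [475.9, -179.1, 108.6, 52.0, 83.1, [366.0, 182.0]]
yel [[661.7, 117.3, 169.9, 60.5, -73.8, [246.0, 285.0]]]
brn [[452.9, 264.5, 149.9, 44.1, 71.8, [355.0, 361.0]]]
[[0.63524349 0.36007068]] [[ 0.5957752  -0.32069757]]
```

Call:
move_arm --commands '[[[0,0,0.05],[0.53,0.935,0],1],[[0,0,0.05],[0.53,0.935,0],1],[[0,0,0.05],[0.53,0.935,0],1],[[0,0,0.05],[0.53,0.935,0],1],[[0,0,0.05],[0.53,0.935,0],1],[[0,0,0.05],[0.53,0.935,0],1],[[0,0,0.05],[0.53,0.935,0],1],[[0,0,0.05],[0.53,0.935,0],1]]'

```text
time: 0.9
position: [0.3451, -0.4428, 0.2312]
tool_rot: [-0.0, 0.928, 0.373, -0.0]
contact_force: [0.1, 0.3, 0.3]
grip_width: 0.0852
gripper_force: 0.0
```

Call:
move_arm --commands '[[[0,0,0.05],[0.53,0.935,0],1],[[0,0,0.05],[0.53,0.935,0],1],[[0,0,0.05],[0.53,0.935,0],1],[[0,0,0.05],[0.53,0.935,0],1],[[0,0,0.05],[0.53,0.935,0],1],[[0,0,0.05],[0.53,0.935,0],1],[[0,0,0.05],[0.53,0.935,0],1],[[0,0,0.05],[0.53,0.935,0],1]]'

```text
time: 1.7
position: [0.4513, -0.2555, 0.2313]
tool_rot: [-0.0, 0.835, 0.55, 0.0]
contact_force: [1.1, -1.0, -0.5]
grip_width: 0.0855
gripper_force: 0.0
```

Call:
move_arm --commands '[[[0,0,0.05],[0.53,0.935,0],1],[[0,0,0.05],[0.53,0.935,0],1],[[0,0,0.05],[0.53,0.935,0],1],[[0,0,0.05],[0.53,0.935,0],1],[[0,0,0.05],[0.53,0.935,0],1],[[0,0,0.05],[0.53,0.935,0],1],[[0,0,0.05],[0.53,0.935,0],1],[[0,0,0.05],[0.53,0.935,0],1]]'

```text
time: 2.5
position: [0.5569, -0.0683, 0.2313]
tool_rot: [-0.0, 0.709, 0.705, 0.0]
contact_force: [-0.5, 0.7, 0.6]
grip_width: 0.0855
gripper_force: 0.0
```

Call:
move_arm --commands '[[[0,0,0.05],[0.53,0.935,0],1],[[0,0,0.05],[0.53,0.935,0],1],[[0,0,0.05],[0.53,0.935,0],1],[[0,0,0.05],[0.53,0.935,0],1],[[0,0,0.05],[0.53,0.935,0],1],[[0,0,0.05],[0.53,0.935,0],1],[[0,0,0],[0.53,0.935,0],1],[[0,0,0],[0.53,0.935,0],1]]'

```text
time: 3.3
position: [0.6625, 0.1188, 0.2311]
tool_rot: [-0.0, 0.597, 0.802, 0.0]
contact_force: [0.7, -0.6, -0.5]
grip_width: 0.0857
gripper_force: 0.0
```

```bash
cat > tgt.py <<'E'
# prints remaining move (units of 25 mm, rad) to a tool-down target: x y z(mm) yaw(deg)
import sys,numpy as np
from cell import env
from scipy.spatial.transform import Rotation as R
x,y,z,a=map(float,sys.argv[1:5]);s=env.state()
q=s["tool_rot"];r=R.from_quat([q[1],q[2],q[3],q[0]])
t=R.from_euler('z',a,degrees=True)*R.from_euler('x',180,degrees=True)
t2=t*R.from_euler('z',180,degrees=True)
v=min(((k*r.inv()).as_rotvec() for k in(t,t2)),key=np.linalg.norm)
print("turn",v.round(3),"shift",((np.array([x,y,z])/1000-s["position"])/.025).round(3),"t",round(s["time"],2),"w",s["grip_width"].round(4),"gf",round(s["gripper_force"],1),"F",s["contact_force"].round(2),"j7",s["joints"].round(2))
E
python3 tgt.py 661 117 0 106.4
```

```text
Traceback (most recent call last):
  File "tgt.py", line 10, in <module>
    print("turn",v.round(3),"shift",((np.array([x,y,z])/1000-s["position"])/.025).round(3),"t",round(s["time"],2),"w",s["grip_width"].round(4),"gf",round(s["gripper_force"],1),"F",s["contact_force"].round(2),"j7",s["joints"].round(2))
                                                                                                                      ^^^^^^^^^^^^^^^^^^^^^
AttributeError: 'float' object has no attribute 'round'
```

Call:
move_arm --commands '[[[0,0,0],[-0.06,-0.07,-1],1],[[0,0,0],[0,0,-1],1],[[0,0,0],[0,0,-1],1],[[0,0,0],[0,0,-1],1],[[0,0,0],[0,0,-1],1],[[0,0,0],[0,0,-1],1],[[0,0,0],[0,0,-1],1],[[0,0,0],[0,0,0],1]]'

```text
time: 4.1
position: [0.6585, 0.1155, 0.053]
tool_rot: [-0.002, 0.597, 0.802, -0.002]
contact_force: [-0.3, -0.4, 0.0]
grip_width: 0.0855
gripper_force: 0.0
```

```bash
sed -i 's/s\["grip_width"\].round(4)/round(s["grip_width"],4)/' tgt.py; python3 tgt.py 661 117 0 106.4
```

```text
turn [ 0.    -0.005 -0.006] shift [ 0.098  0.059 -2.118] t 4.1 w 0.0855 gf 0.0 F [-0.28 -0.39  0.  ] j7 [ 0.07  0.65 -0.47  1.72  0.37  0.86 -0.27]
```

Call:
move_arm --commands '[[[0,0,0],[0.08,0.05,-0.7],1],[[0,0,0],[0,0,-0.7],1],[[0,0,0],[0,0,-0.4],1],[[0,0,0],[0,0,-0.25],1],[[0,0,0],[0,0,0],1]]'

```text
time: 4.6
position: [0.6623, 0.1159, 0.0042]
tool_rot: [-0.0, 0.598, 0.802, -0.0]
contact_force: [-0.1, 0.4, 0.2]
grip_width: 0.0855
gripper_force: 0.0
```

```bash
python3 tgt.py 661 117 0 106.4
python3 - <<'E'
from h import *
im=env.snapshot("side")[200:380,170:350,::-1];cv2.imwrite("pics/s1.png",cv2.resize(im,(540,540)))
E
```

```text
turn [ 0.    -0.001 -0.004] shift [-0.053  0.043 -0.17 ] t 4.6 w 0.0855 gf 0.0 F [-0.12  0.37  0.2 ] j7 [ 0.05  0.72 -0.44  1.73  0.41  0.79 -0.3 ]
```

View pics/s1.png

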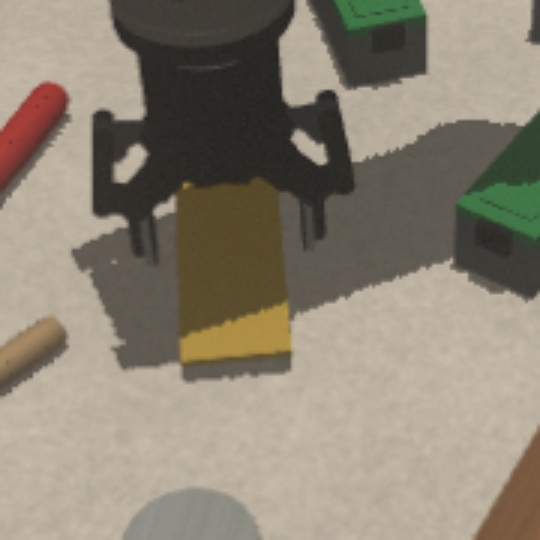

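The crop shows the open fingers straddling the yellow sheet at about (145,250) and (312,240), so I'll lower a little and grip.

Call:
move_arm --commands '[[[0,0,0],[0,0,-0.2],1],[[0,0,0],[0,0,0],0],[[0,0,0],[0,0,0],-1],[[0,0,0],[0,0,0],-1],[[0,0,0],[0,0,0],-1],[[0,0,0],[0,0,0],-1],[[0,0,0],[0,0,0],-1]]' --grip_force 40

```text
time: 5.35
position: [0.663, 0.116, 0.0005]
tool_rot: [0.0, 0.598, 0.802, 0.0]
contact_force: [-3.0, -1.2, 5.5]
grip_width: 0.0603
gripper_force: 43.9
```

Call:
move_arm --commands '[[[0,0,0],[0,0,0.4],-1],[[0,0,0],[0,0,0.8],-1],[[0,0,0],[0,0,0.8],-1],[[0,0,0],[0,0,1],-1],[[0,0,0],[0,0,1],-1],[[0,0,0],[0,0,0],-1]]'

```text
time: 5.95
position: [0.6646, 0.1166, 0.1043]
tool_rot: [0.002, 0.598, 0.802, 0.002]
contact_force: [0.1, -0.3, -1.2]
grip_width: 0.0609
gripper_force: 43.7
```

```bash
python3 tgt.py 452.5 263 100 71.9
python3 - <<'E'
from h import *
im=env.snapshot("side");print(rects("side",im,*YEL,.11,roi=(150,150,330,380)));im=im[180:360,170:350,::-1];cv2.imwrite("pics/s2.png",cv2.resize(im,(540,540)))
E
```

```text
turn [ 0.     0.005 -0.606] shift [-8.486  5.856 -0.172] t 5.95 w 0.0609 gf 43.7 F [ 0.06 -0.32 -1.18] j7 [ 0.08  0.6  -0.49  1.69  0.33  0.94 -0.25]
[[648.3, 171.5, 62.0, 37.8, 16.7, [243.0, 268.0]]]
```

View pics/s2.png

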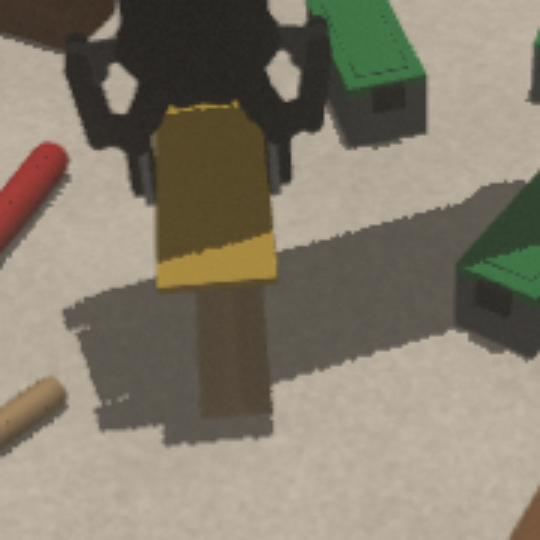

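The sheet is gripped and lifted level, and the bare riser shows beneath it at (235,350). Next I carry it to the strip.

Call:
move_arm --commands '[[[0,0,-0.02],[-0.3,0.2,0],-1],[[0,0,-0.05],[-0.6,0.4,0],-1],[[0,0,-0.06],[-0.8,0.55,0],-1],[[0,0,-0.06],[-0.8,0.55,0],-1],[[0,0,-0.06],[-0.8,0.55,0],-1],[[0,0,-0.06],[-0.8,0.55,0],-1],[[0,0,-0.06],[-0.8,0.55,0],-1],[[0,0,-0.06],[-0.8,0.55,0],-1]]'

```text
time: 6.8
position: [0.5181, 0.2139, 0.0991]
tool_rot: [-0.0, 0.756, 0.655, -0.001]
contact_force: [0.2, 0.5, -0.7]
grip_width: 0.0605
gripper_force: 43.7
```

Call:
move_arm --commands '[[[0,0,-0.06],[-0.8,0.55,0],-1],[[0,0,-0.06],[-0.8,0.55,0],-1],[[0,0,-0.04],[-0.7,0.5,0],-1],[[0,0,-0.02],[-0.5,0.3,0],-1],[[0,0,0],[0,0,0],-1],[[0,0,0],[0,0,0],-1]]'

```text
time: 7.4
position: [0.4497, 0.2608, 0.0995]
tool_rot: [-0.0, 0.811, 0.586, -0.001]
contact_force: [-1.1, -0.2, -0.5]
grip_width: 0.0606
gripper_force: 43.7
```

```bash
python3 tgt.py 452.2 262 22 71.9
```

```text
turn [ 0.001 -0.001  0.003] shift [ 0.101  0.048 -3.102] t 7.4 w 0.0606 gf 43.7 F [-1.14 -0.15 -0.54] j7 [-0.28  0.37 -0.44  2.05  0.23  0.77 -1.18]
```

Call:
move_arm --commands '[[[0,0,0],[0.1,0.05,-0.8],-1],[[0,0,0],[0,0,-0.8],-1],[[0,0,0],[0,0,-0.6],-1],[[0,0,0],[0,0,-0.4],-1],[[0,0,0],[0,0,-0.2],-1],[[0,0,0],[0,0,-0.1],-1],[[0,0,0],[0,0,0],-1],[[0,0,0],[0,0,0],-1]]'

```text
time: 8.2
position: [0.4531, 0.2624, 0.0281]
tool_rot: [0.0, 0.811, 0.585, 0.0]
contact_force: [-0.3, 0.2, -1.5]
grip_width: 0.0606
gripper_force: 43.7
```

```bash
python3 tgt.py 452.2 262 20.5 71.9
```

```text
turn [-0.     0.001  0.004] shift [-0.034 -0.016 -0.302] t 8.2 w 0.0606 gf 43.7 F [-0.27  0.16 -1.48] j7 [-0.33  0.49 -0.39  2.08  0.31  0.63 -1.25]
```

Lowering until I feel contact.

Call:
move_arm --commands '[[[0,0,0],[0,0,-0.1],-1],[[0,0,0],[0,0,-0.08],-1],[[0,0,0],[0,0,-0.06],-1],[[0,0,0],[0,0,0],-1],[[0,0,0],[0,0,0],-1]]'

```text
time: 8.7
position: [0.4527, 0.2622, 0.0215]
tool_rot: [-0.0, 0.811, 0.585, -0.0]
contact_force: [0.7, -0.4, -0.0]
grip_width: 0.0605
gripper_force: 43.7
```

Call:
move_arm --commands '[[[0,0,0],[0,0,-0.06],-1],[[0,0,0],[0,0,0],-1],[[0,0,0],[0,0,0],-1]]'

```text
time: 9.0
position: [0.4529, 0.2624, 0.0205]
tool_rot: [0.0, 0.811, 0.585, 0.0]
contact_force: [-2.5, -1.3, 9.3]
grip_width: 0.0609
gripper_force: 44.6
```

```bash
python3 tgt.py 452.2 262 20.5 71.9
```

```text
turn [-0.     0.     0.004] shift [-0.028 -0.014  0.002] t 9.0 w 0.0609 gf 44.6 F [-2.54 -1.28  9.29] j7 [-0.33  0.5  -0.38  2.08  0.32  0.61 -1.26]
```

Call:
move_arm --commands '[[[0,0,0],[0,0,0],0.7],[[0,0,0],[0,0,0],1],[[0,0,0],[0,0,0],1],[[0,0,0],[0,0,0],1],[[0,0,0],[0,0,0.4],1],[[0,0,0],[0,0,1],1],[[0,0,0],[0,0,1],1],[[0,0,0],[0,0,1],1]]'

```text
time: 9.8
position: [0.4526, 0.2623, 0.1066]
tool_rot: [-0.0, 0.811, 0.585, 0.0]
contact_force: [-0.1, -0.5, 0.1]
grip_width: 0.0854
gripper_force: 0.0
```

Call:
move_arm --commands '[[[0,0,0],[0,-1,1],1],[[0,0,0],[0,-1,1],1],[[0,0,0],[0,-1,1],1],[[0,0,0],[0,-1,0],1],[[0,0,0],[0,-1,0],1],[[0,0,0],[0,-1,0],1],[[0,0,0],[0,-1,0],1],[[0,0,0],[0,-0.6,0],1]]'

```text
time: 10.6
position: [0.4525, 0.0704, 0.1807]
tool_rot: [0.0, 0.811, 0.585, 0.0]
contact_force: [0.8, -0.4, 0.6]
grip_width: 0.0852
gripper_force: 0.0
```

```bash
python3 tgt.py 483.6 53.5 8 66.6
python3 - <<'E'
from h import *
for n,r in(("top",(170,250,300,350)),("side",(280,280,430,450))):
    im=env.snapshot(n);print(n,rects(n,im,*YEL,.038,roi=r))
cv2.imwrite("pics/s3.png",im[:,:,::-1])
E
```

```text
turn [ 0.     0.    -0.087] shift [ 1.244 -0.678 -6.909] t 10.6 w 0.0852 gf 0.0 F [ 0.8  -0.39  0.57] j7 [ 0.06  0.15 -0.38  2.11  0.07  0.89 -0.69]
top [[450.9, 261.5, 169.7, 61.4, 71.7, [238.0, 300.0]]]
side [[451.9, 263.7, 169.5, 62.1, 71.4, [355.0, 360.0]]]
```

View pics/s3.png

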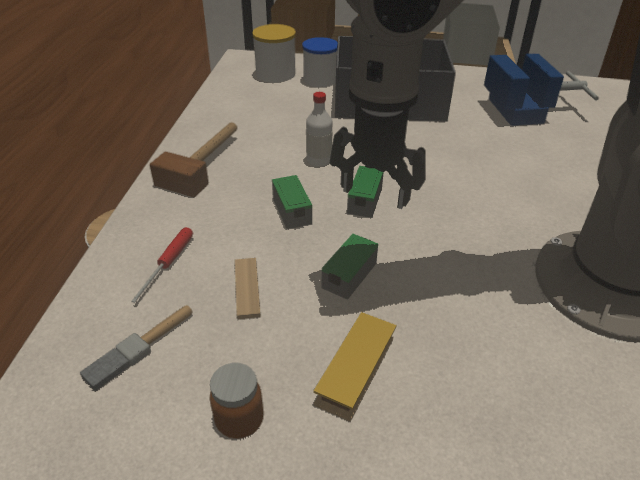

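The sheet lies on the strip at (356,360), within about 1 mm of centre. Next I try box 1, at (350,260).

Call:
move_arm --commands '[[[0,0,-0.045],[0.62,-0.34,0],1],[[0,0,-0.04],[0.62,-0.34,0],1],[[0,0,0],[0,0,-1],1],[[0,0,0],[0,0,-1],1],[[0,0,0],[0,0,-1],1],[[0,0,0],[0,0,-1],1],[[0,0,0],[0,0,-0.5],1],[[0,0,0],[0,0,0],1]]'

```text
time: 11.5
position: [0.4834, 0.0553, 0.0662]
tool_rot: [-0.001, 0.835, 0.55, -0.001]
contact_force: [0.0, -0.7, 0.0]
grip_width: 0.0854
gripper_force: 0.0
```

```bash
python3 tgt.py 483.6 53.5 8 66.6
```

```text
turn [ 0.    -0.003 -0.003] shift [ 0.007 -0.074 -2.328] t 11.5 w 0.0854 gf 0.0 F [ 0.05 -0.66  0.03] j7 [ 0.03  0.37 -0.32  2.14  0.19  0.66 -0.83]
```

Call:
move_arm --commands '[[[0,0,0],[0,-0.05,-0.8],1],[[0,0,0],[0,0,-0.8],1],[[0,0,0],[0,0,-0.4],1],[[0,0,0],[0,0,-0.25],1],[[0,0,0],[0,0,0],0.2],[[0,0,0],[0,0,0],-1],[[0,0,0],[0,0,0],-1],[[0,0,0],[0,0,0],-1]]' --grip_force 70

```text
time: 12.3
position: [0.4845, 0.0541, 0.0124]
tool_rot: [0.0, 0.835, 0.55, 0.001]
contact_force: [-0.7, 0.2, 6.5]
grip_width: 0.0531
gripper_force: 74.0
```

Call:
move_arm --commands '[[[0,0,0],[0,0,0],-1],[[0,0,0],[0,0,0],-1],[[0,0,0],[0,0,0],-1]]'

```text
time: 12.6
position: [0.4845, 0.0541, 0.0123]
tool_rot: [0.0, 0.835, 0.55, 0.001]
contact_force: [-0.0, 0.0, 5.7]
grip_width: 0.0534
gripper_force: 74.0
```

Call:
move_arm --commands '[[[0,0,0],[0,0,0.2],-1],[[0,0,0],[0,0,0.3],-1],[[0,0,0],[0,0,0.3],-1],[[0,0,0],[0,0,0],-1],[[0,0,0],[0,0,0],-1],[[0,0,0],[0,0,0],-1]]'

```text
time: 13.2
position: [0.4837, 0.0539, 0.0312]
tool_rot: [-0.0, 0.835, 0.55, -0.0]
contact_force: [-0.8, -0.2, -2.8]
grip_width: 0.0535
gripper_force: 73.8
```

Call:
move_arm --commands '[[[0,0,0],[0,0,0],-1],[[0,0,0],[0,0,0],-1]]'

```text
time: 13.4
position: [0.4836, 0.054, 0.0311]
tool_rot: [-0.0, 0.835, 0.55, -0.0]
contact_force: [-0.3, 0.4, -2.9]
grip_width: 0.0535
gripper_force: 73.8
```

Only 2.9 N, so this one is light. I'll put it back and go to box 2 at (623.5, -120).

Call:
move_arm --commands '[[[0,0,0],[0,0,-0.35],-1],[[0,0,0],[0,0,-0.25],-1],[[0,0,0],[0,0,-0.12],-1],[[0,0,0],[0,0,-0.04],-1],[[0,0,0],[0,0,0],-1],[[0,0,0],[0,0,0],0.5],[[0,0,0],[0,0,0],1],[[0,0,0],[0,0,0],1]]'

```text
time: 14.2
position: [0.4838, 0.054, 0.0122]
tool_rot: [-0.0, 0.835, 0.55, 0.0]
contact_force: [-0.2, -0.5, 0.6]
grip_width: 0.0855
gripper_force: 0.0
```

Call:
move_arm --commands '[[[0,0,0],[0,0,0],1],[[0,0,0],[0,0,0.5],1],[[0,0,0],[0,0,1],1],[[0,0,0],[0,0,1],1],[[0,0,0],[0,0,1],1],[[0,0,0],[0,0,1],1],[[0,0,0.1],[0,0,0],1],[[0,0,0.1],[0,0,0],1]]'

```text
time: 15.0
position: [0.4843, 0.0541, 0.1266]
tool_rot: [0.001, 0.775, 0.633, 0.001]
contact_force: [-0.5, 0.0, -0.8]
grip_width: 0.0854
gripper_force: 0.0
```

```bash
python3 tgt.py 623.5 -120 8 116.6
```

```text
turn [-0.001  0.002  0.665] shift [ 5.569 -6.962 -4.746] t 15.0 w 0.0854 gf 0.0 F [-0.46  0.03 -0.84] j7 [ 0.09  0.28 -0.39  2.1   0.15  0.79 -0.58]
```

Call:
move_arm --commands '[[[0,0,0.083],[0.696,-0.87,0],1],[[0,0,0.083],[0.696,-0.87,0],1],[[0,0,0.083],[0.696,-0.87,0],1],[[0,0,0.083],[0.696,-0.87,0],1],[[0,0,0.083],[0.696,-0.87,0],1],[[0,0,0.083],[0.696,-0.87,0],1],[[0,0,0.083],[0.696,-0.87,0],1],[[0,0,0.083],[0.696,-0.87,0],1]]'

```text
time: 15.8
position: [0.6235, -0.121, 0.1259]
tool_rot: [0.0, 0.526, 0.85, 0.0]
contact_force: [0.0, 0.8, 0.0]
grip_width: 0.0853
gripper_force: 0.0
```

Call:
move_arm --commands '[[[0,0,0],[0,0,-1],1],[[0,0,0],[0,0,-1],1],[[0,0,0],[0,0,0],1],[[0,0,0],[0,0,0],1]]'

```text
time: 16.2
position: [0.623, -0.1198, 0.0757]
tool_rot: [-0.0, 0.528, 0.849, 0.0]
contact_force: [0.4, -0.8, -0.0]
grip_width: 0.0856
gripper_force: 0.0
```

```bash
python3 tgt.py 623.5 -120 8 116.6
```

```text
turn [-0.    -0.     0.005] shift [ 0.021 -0.008 -2.709] t 16.2 w 0.0856 gf 0.0 F [ 0.35 -0.77 -0.04] j7 [ 0.39  0.56 -0.4   1.8   0.28  0.84  0.31]
```

Call:
move_arm --commands '[[[0,0,0],[0,0,-0.8],1],[[0,0,0],[0,0,-0.8],1],[[0,0,0],[0,0,-0.6],1],[[0,0,0],[0,0,-0.35],1],[[0,0,0],[0,0,0],0.2],[[0,0,0],[0,0,0],-1],[[0,0,0],[0,0,0],-1],[[0,0,0],[0,0,0],-1]]'

```text
time: 17.0
position: [0.6237, -0.12, 0.0123]
tool_rot: [0.001, 0.528, 0.849, 0.0]
contact_force: [-0.7, 0.2, 6.3]
grip_width: 0.0529
gripper_force: 74.4
```

Call:
move_arm --commands '[[[0,0,0],[0,0,0],-1],[[0,0,0],[0,0,0],-1],[[0,0,0],[0,0,0],-1]]'

```text
time: 17.3
position: [0.6237, -0.12, 0.0123]
tool_rot: [0.001, 0.528, 0.849, 0.0]
contact_force: [-1.6, 0.9, 6.6]
grip_width: 0.0532
gripper_force: 74.4
```

Call:
move_arm --commands '[[[0,0,0],[0,0,0.2],-1],[[0,0,0],[0,0,0.3],-1],[[0,0,0],[0,0,0.3],-1],[[0,0,0],[0,0,0],-1],[[0,0,0],[0,0,0],-1],[[0,0,0],[0,0,0],-1]]'

```text
time: 17.9
position: [0.6228, -0.1201, 0.0309]
tool_rot: [-0.0, 0.528, 0.849, -0.0]
contact_force: [0.5, -0.4, -3.2]
grip_width: 0.0534
gripper_force: 73.7
```

Call:
move_arm --commands '[[[0,0,0],[0,0,0],-1],[[0,0,0],[0,0,0],-1]]'

```text
time: 18.1
position: [0.6228, -0.12, 0.0308]
tool_rot: [-0.0, 0.528, 0.849, -0.0]
contact_force: [0.1, 0.0, -3.3]
grip_width: 0.053
gripper_force: 73.7
```

Also light, at 3.3 N. I'll put it back and go to box 3 at (475.5, -180), yaw 83.

Call:
move_arm --commands '[[[0,0,0],[0,0,-0.35],-1],[[0,0,0],[0,0,-0.25],-1],[[0,0,0],[0,0,-0.12],-1],[[0,0,0],[0,0,-0.03],-1],[[0,0,0],[0,0,0],-1],[[0,0,0],[0,0,0],0.5],[[0,0,0],[0,0,0],1],[[0,0,0],[0,0,0],1]]'

```text
time: 18.9
position: [0.6231, -0.12, 0.0122]
tool_rot: [0.0, 0.528, 0.849, 0.0]
contact_force: [0.4, -0.0, 0.1]
grip_width: 0.0855
gripper_force: 0.0
```

Call:
move_arm --commands '[[[0,0,0],[0,0,0],1],[[0,0,0],[0,0,0.5],1],[[0,0,0],[0,0,1],1],[[0,0,0],[0,0,1],1],[[0,0,0],[0,0,1],1],[[0,0,0],[0,0,1],1],[[0,0,-0.1],[-0.5,0,0],1],[[0,0,-0.1],[-0.5,0,0],1]]'

```text
time: 19.7
position: [0.5983, -0.12, 0.1266]
tool_rot: [0.001, 0.611, 0.791, 0.001]
contact_force: [0.6, -0.6, -0.8]
grip_width: 0.0855
gripper_force: 0.0
```

```bash
python3 tgt.py 475.5 -180 8 83.2
```

```text
turn [ 0.001  0.002 -0.374] shift [-4.912 -2.399 -4.745] t 19.7 w 0.0855 gf 0.0 F [ 0.57 -0.6  -0.82] j7 [ 0.39  0.46 -0.39  1.83  0.22  0.89  0.16]
```

Call:
move_arm --commands '[[[0,0,-0.062],[-0.81,-0.4,0],1],[[0,0,-0.062],[-0.81,-0.4,0],1],[[0,0,-0.062],[-0.81,-0.4,0],1],[[0,0,-0.062],[-0.81,-0.4,0],1],[[0,0,-0.062],[-0.81,-0.4,0],1],[[0,0,-0.062],[-0.81,-0.4,0],1],[[0,0,0],[0,0,0],1],[[0,0,0],[0,0,-1],1]]'

```text
time: 20.5
position: [0.4784, -0.1809, 0.1028]
tool_rot: [0.003, 0.746, 0.666, 0.001]
contact_force: [0.9, 0.5, -0.3]
grip_width: 0.0851
gripper_force: 0.0
```

Call:
move_arm --commands '[[[0,0,0],[0,0,-0.9],1],[[0,0,0],[0,0,0],1],[[0,0,0],[0,0,0],1]]'

```text
time: 20.8
position: [0.4769, -0.1797, 0.078]
tool_rot: [-0.0, 0.746, 0.666, 0.0]
contact_force: [0.5, -0.5, -0.1]
grip_width: 0.0855
gripper_force: 0.0
```

```bash
python3 tgt.py 475.5 -180 8 83.2
```

```text
turn [-0.    -0.    -0.006] shift [-0.057 -0.012 -2.799] t 20.8 w 0.0855 gf 0.0 F [ 0.46 -0.5  -0.12] j7 [ 0.48  0.38 -0.29  2.09  0.17  0.7  -0.03]
```

Call:
move_arm --commands '[[[0,0,0],[-0.06,0,-0.8],1],[[0,0,0],[0,0,-0.8],1],[[0,0,0],[0,0,-0.7],1],[[0,0,0],[0,0,-0.35],1],[[0,0,0],[0,0,0],0.2],[[0,0,0],[0,0,0],-1],[[0,0,0],[0,0,0],-1],[[0,0,0],[0,0,0],-1]]' --grip_force 90

```text
time: 21.6
position: [0.4761, -0.1802, 0.0126]
tool_rot: [0.001, 0.746, 0.666, 0.001]
contact_force: [0.6, 1.6, 7.8]
grip_width: 0.053
gripper_force: 95.3
```

Call:
move_arm --commands '[[[0,0,0],[0,0,0],-1],[[0,0,0],[0,0,0],-1],[[0,0,0],[0,0,0],-1]]'

```text
time: 21.9
position: [0.4761, -0.1802, 0.0126]
tool_rot: [0.001, 0.746, 0.666, 0.001]
contact_force: [-0.0, 1.1, 8.2]
grip_width: 0.0531
gripper_force: 95.3
```

Call:
move_arm --commands '[[[0,0,0],[0,0,0.2],-1],[[0,0,0],[0,0,0.3],-1],[[0,0,0],[0,0,0.3],-1],[[0,0,0],[0,0,0],-1],[[0,0,0],[0,0,0],-1],[[0,0,0],[0,0,0],-1]]'

```text
time: 22.5
position: [0.4748, -0.18, 0.0309]
tool_rot: [-0.0, 0.746, 0.666, -0.0]
contact_force: [0.1, -0.3, -6.2]
grip_width: 0.0528
gripper_force: 95.7
```

Call:
move_arm --commands '[[[0,0,0],[0,0,0],-1],[[0,0,0],[0,0,0],-1]]'

```text
time: 22.7
position: [0.4748, -0.1799, 0.0308]
tool_rot: [-0.0, 0.746, 0.666, -0.0]
contact_force: [0.3, -0.8, -5.3]
grip_width: 0.0529
gripper_force: 95.7
```

That's 5.3–6.2 N, clearly the heavy one. I'll lift it and carry it to the sheet.

Call:
move_arm --commands '[[[0,0,0],[0,0,0.5],-1],[[0,0,0],[0,0,0.8],-1],[[0,0,0],[0,0,0.9],-1],[[0,0,0],[0,0,0.9],-1],[[0,0,0],[0,0,0.9],-1],[[0,0,0],[0,0,0.5],-1],[[0,0,0],[0,0,0.2],-1],[[0,0,0],[0,0,0],-1]]'

```text
time: 23.5
position: [0.475, -0.1801, 0.1489]
tool_rot: [0.0, 0.746, 0.666, 0.0]
contact_force: [0.5, -0.6, -7.4]
grip_width: 0.053
gripper_force: 96.4
```

Call:
move_arm --commands '[[[0,0,0],[0,0.3,0],-1],[[0,0,-0.01],[-0.05,0.6,0],-1],[[0,0,-0.01],[-0.05,0.8,0],-1],[[0,0,-0.01],[-0.05,0.8,0],-1],[[0,0,-0.01],[-0.05,0.8,0],-1],[[0,0,-0.01],[-0.05,0.8,0],-1],[[0,0,-0.01],[-0.05,0.8,0],-1],[[0,0,-0.01],[-0.05,0.8,0],-1]]'

```text
time: 24.3
position: [0.4653, -0.0361, 0.1475]
tool_rot: [-0.001, 0.769, 0.64, -0.001]
contact_force: [0.5, -0.0, -6.2]
grip_width: 0.0529
gripper_force: 96.4
```

Call:
move_arm --commands '[[[0,0,-0.01],[-0.05,0.8,0],-1],[[0,0,-0.01],[-0.05,0.8,0],-1],[[0,0,-0.01],[-0.05,0.8,0],-1],[[0,0,-0.01],[-0.05,0.8,0],-1],[[0,0,-0.01],[-0.05,0.8,0],-1],[[0,0,-0.01],[-0.05,0.8,0],-1],[[0,0,-0.01],[-0.05,0.8,0],-1],[[0,0,-0.01],[-0.05,0.8,0],-1]]'

```text
time: 25.1
position: [0.4552, 0.1237, 0.1475]
tool_rot: [-0.001, 0.794, 0.608, -0.001]
contact_force: [0.2, -0.5, -6.1]
grip_width: 0.0532
gripper_force: 96.4
```

Call:
move_arm --commands '[[[0,0,-0.01],[-0.05,0.8,0],-1],[[0,0,-0.01],[-0.05,0.8,0],-1],[[0,0,-0.01],[-0.05,0.8,0],-1],[[0,0,-0.01],[-0.05,0.8,0],-1],[[0,0,-0.01],[0,0.8,0],-1],[[0,0,-0.01],[0,0.5,0],-1],[[0,0,0],[0,0,0],-1],[[0,0,0],[0,0,0],-1]]'

```text
time: 25.9
position: [0.4504, 0.2349, 0.1476]
tool_rot: [-0.0, 0.811, 0.585, -0.001]
contact_force: [-0.1, -1.0, -5.9]
grip_width: 0.0535
gripper_force: 96.4
```

```bash
python3 tgt.py 451.6 262.8 50.5 71.6
python3 - <<'E'
from h import *
im=env.snapshot("side")[150:450,240:540,::-1];cv2.imwrite("pics/s4.png",cv2.resize(im,(600,600)))
E
```

```text
turn [ 0.001 -0.002  0.001] shift [ 0.048  1.116 -3.886] t 25.9 w 0.0535 gf 96.4 F [-0.09 -1.02 -5.89] j7 [-0.16  0.3  -0.52  2.03  0.19  0.86 -1.11]
```

View pics/s4.png

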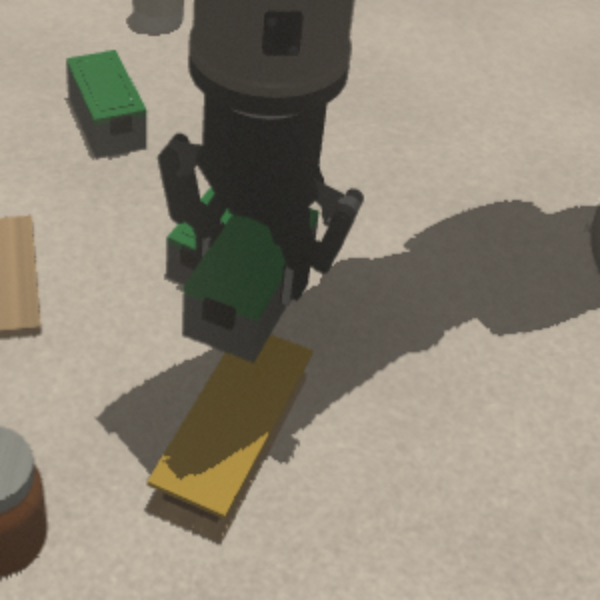

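The box (235,275) is held level near the sheet (230,430). I'll finish the alignment and lower it slowly.

Call:
move_arm --commands '[[[0,0,0],[0.05,0.5,0],-1],[[0,0,0],[0,0.5,-0.4],-1],[[0,0,0],[0,0.1,-0.7],-1],[[0,0,0],[0,0,-0.7],-1],[[0,0,0],[0,0,-0.6],-1],[[0,0,0],[0,0,-0.4],-1],[[0,0,0],[0,0,-0.3],-1],[[0,0,0],[0,0,-0.2],-1]]'

```text
time: 26.75
position: [0.4525, 0.2625, 0.0656]
tool_rot: [-0.0, 0.812, 0.584, -0.0]
contact_force: [-0.2, -1.0, -6.0]
grip_width: 0.053
gripper_force: 96.4
```

Call:
move_arm --commands '[[[0,0,0],[0,0,-0.1],-1],[[0,0,0],[0,0,0],-1],[[0,0,0],[0,0,0],-1]]'

```text
time: 27.05
position: [0.4527, 0.2626, 0.064]
tool_rot: [0.0, 0.812, 0.584, 0.0]
contact_force: [0.5, 0.6, -6.6]
grip_width: 0.053
gripper_force: 96.4
```

```bash
python3 tgt.py 451.6 262.8 50.5 71.6
```

```text
turn [-0.     0.001  0.002] shift [-0.044  0.007 -0.539] t 27.05 w 0.053 gf 96.4 F [ 0.49  0.6  -6.63] j7 [-0.26  0.44 -0.48  2.06  0.31  0.71 -1.25]
```

Call:
move_arm --commands '[[[0,0,0],[-0.04,0,-0.2],-1],[[0,0,0],[0,0,-0.12],-1],[[0,0,0],[0,0,-0.06],-1],[[0,0,0],[0,0,-0.06],-1],[[0,0,0],[0,0,0],-1],[[0,0,0],[0,0,0],-1]]'

```text
time: 27.65
position: [0.4515, 0.2625, 0.0526]
tool_rot: [-0.0, 0.812, 0.584, -0.0]
contact_force: [-0.6, -0.3, -6.2]
grip_width: 0.0531
gripper_force: 96.4
```

Call:
move_arm --commands '[[[0,0,0],[0,0,-0.06],-1],[[0,0,0],[0,0,0],-1],[[0,0,0],[0,0,0],-1]]'

```text
time: 27.95
position: [0.4514, 0.2625, 0.051]
tool_rot: [-0.0, 0.812, 0.584, -0.0]
contact_force: [-0.1, 0.5, -6.2]
grip_width: 0.0534
gripper_force: 96.4
```

Call:
move_arm --commands '[[[0,0,0],[0,0,-0.04],-1],[[0,0,0],[0,0,0],-1],[[0,0,0],[0,0,0],-1]]'

```text
time: 28.25
position: [0.4515, 0.2626, 0.0506]
tool_rot: [0.0, 0.812, 0.584, 0.0]
contact_force: [-4.9, -2.4, 7.5]
grip_width: 0.0529
gripper_force: 97.7
```

Call:
move_arm --commands '[[[0,0,0],[0,0,-0.03],-1],[[0,0,0],[0,0,0],-1],[[0,0,0],[0,0,0],-1]]'

```text
time: 28.55
position: [0.4516, 0.2625, 0.0506]
tool_rot: [0.0, 0.812, 0.584, 0.0]
contact_force: [-9.3, -5.8, 24.8]
grip_width: 0.0531
gripper_force: 100.1
```

Contact is made, and now pressing a little. I'll ease up slightly, then release.

Call:
move_arm --commands '[[[0,0,0],[0,0,0.04],-1],[[0,0,0],[0,0,0],-1],[[0,0,0],[0,0,0],0.5],[[0,0,0],[0,0,0],1],[[0,0,0],[0,0,0],1],[[0,0,0],[0,0,0],1],[[0,0,0],[0,0,0.3],1],[[0,0,0],[0,0,0.6],1]]'

```text
time: 29.35
position: [0.4509, 0.2623, 0.0729]
tool_rot: [-0.0, 0.812, 0.584, -0.001]
contact_force: [0.0, -0.3, 0.3]
grip_width: 0.0854
gripper_force: 0.0
```

Call:
move_arm --commands '[[[0,0,0],[0,0,1],1],[[0,0,0],[0,0,1],1],[[0,0,0],[0,0,1],1],[[0,0,0],[0,0,1],1],[[0,0,0],[0,-1,0.5],1],[[0,0,0],[0,-1,0],1],[[0,0,0],[0,-1,0],1],[[0,0,0],[0,-1,0],1]]'

```text
time: 30.15
position: [0.4514, 0.1617, 0.1867]
tool_rot: [0.0, 0.812, 0.584, 0.001]
contact_force: [0.5, 0.4, -0.2]
grip_width: 0.0854
gripper_force: 0.0
```

Call:
move_arm --commands '[[[0,0,0],[0,-1,0],1],[[0,0,0],[0,-1,0],1],[[0,0,0],[0,-1,0],1],[[0,0,0],[0,-1,0],1],[[0,0,0],[0,-0.5,0],1],[[0,0,0],[0,0,0],1],[[0,0,0],[0,0,0],1]]'

```text
time: 30.85
position: [0.4516, 0.0504, 0.1862]
tool_rot: [0.0, 0.812, 0.584, 0.001]
contact_force: [-1.3, 0.2, -0.4]
grip_width: 0.0854
gripper_force: 0.0
```

Run:
```python
from h import *
for n,r,g in(("top",(150,250,300,350),(170,250,300,350)),("side",(280,250,430,450),(310,270,420,420))):
    im=env.snapshot(n);print(n,rects(n,im,*YEL,.038,roi=r,amin=100),rects(n,im,*GREEN,.089,roi=g))
print(rects(n,im,*GREEN,.051,roi=(265,160,390,300)))
cv2.imwrite("pics/s5.png",im[:,:,::-1])
```

```text
top [[428.9, 194.8, 61.3, 29.1, -18.8, [266.0, 310.0]], [475.5, 333.6, 61.1, 17.6, -18.0, [207.0, 290.0]]] [[449.3, 260.6, 112.4, 53.3, 71.5, [234.0, 299.0]]]
side [[473.8, 329.3, 62.6, 33.3, -15.2, [338.0, 391.0]]] [[449.9, 262.7, 110.3, 53.7, 71.6, [360.0, 336.0]]]
[[622.5, -119.7, 108.0, 52.6, -63.4, [292.0, 192.0]]]
```

View pics/s5.png

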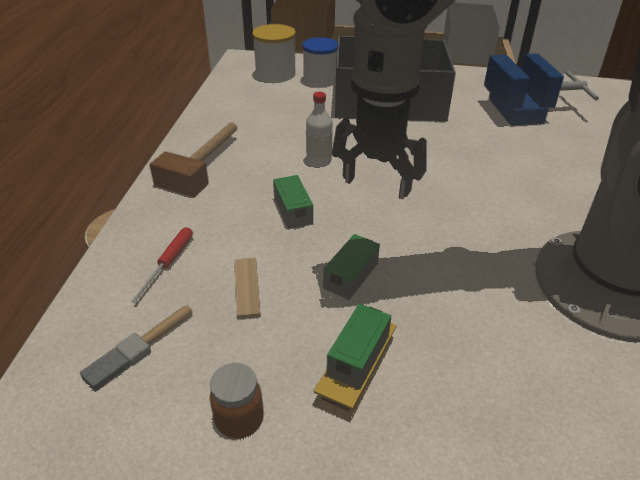

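The full box stands upright on the sheet at (360,345), within about 2 mm of centre. Both light boxes are upright at (293,200) and (350,265), and the bottle and jar have not moved.

```bash
python3 -c "
from cell import env;print(env.hand_in())"
```

```text
the job is handed in; nothing more can be done
None
```

The job is handed in at about 31 s. The last images show the sheet flat and centred on the strip, the full box (the third one lifted) upright in the middle of it, both light boxes standing on the bench, and the bottle and jar in place; the hand-in returned no verdict.

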